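# Sort the dropper bottles from the slanted rack by cap colour

## Task

Take the two red-capped dropper bottles and the blue-capped one out of the slanted rack and stand each upright on the floor of the bin of its own colour, beside the vial that already stands there, and let go. The vials must stay standing in their bins; leave the two white-capped bottles in the rack, and do not shift the teal spray bottle or the tape roll.

Things in the scene. Friction and masses are not known exactly. Their poses are not given: they have to be found in the camera images.
- red_bottle_1: Dropper bottle, 85 mm tall, 30 g: white round body 33 mm in diameter up to 50 mm height, then a red tapering cap with nozzle (22 mm wide at its base). Origin at the centre of its foot, z along its axis to the nozzle. Starts in any of the rack's five pockets, leaning about 33 deg from vertical, cap toward the robot. To be sorted into the red bin.
- blue_bottle: Dropper bottle, 85 mm tall, 30 g: white round body 33 mm in diameter up to 50 mm height, then a blue tapering cap with nozzle (22 mm wide at its base). Origin at the centre of its foot, z along its axis to the nozzle. Starts in any of the rack's five pockets, leaning about 33 deg from vertical, cap toward the robot. To be sorted into the blue bin.
- white_bottle_1: Dropper bottle, 85 mm tall, 30 g: white round body 33 mm in diameter up to 50 mm height, then a white tapering cap with nozzle (22 mm wide at its base). Origin at the centre of its foot, z along its axis to the nozzle. Starts in any of the rack's five pockets, leaning about 33 deg from vertical, cap toward the robot. To be left in the rack.
- red_bottle_2: Dropper bottle, 85 mm tall, 30 g: white round body 33 mm in diameter up to 50 mm height, then a red tapering cap with nozzle (22 mm wide at its base). Origin at the centre of its foot, z along its axis to the nozzle. Starts in any of the rack's five pockets, leaning about 33 deg from vertical, cap toward the robot. To be sorted into the red bin.
- white_bottle_2: Dropper bottle, 85 mm tall, 30 g: white round body 33 mm in diameter up to 50 mm height, then a white tapering cap with nozzle (22 mm wide at its base). Origin at the centre of its foot, z along its axis to the nozzle. Starts in any of the rack's five pockets, leaning about 33 deg from vertical, cap toward the robot. To be left in the rack.
- red_bin: Fixed open red bin with a blank white plate on its front: 130 mm (own x) by 220 mm (own y), 50 mm high, rim 140 x 230 mm; walls and floor 4 mm, inside 122 x 212 mm. Origin under its centre on the bench, z up. Stands left or right of the robot's middle, turned a little; the red-capped vial stands in it, anywhere along its length.
- red_vial: Specimen vial with a red cap, 23 mm in diameter, 60 mm tall, standing in the red bin from the start. Origin at the centre of its foot, z up.
- blue_bin: Fixed open blue bin with a blank white plate on its front: 130 mm (own x) by 220 mm (own y), 50 mm high, rim 140 x 230 mm; walls and floor 4 mm, inside 122 x 212 mm. Origin under its centre on the bench, z up. Stands left or right of the robot's middle, turned a little; the blue-capped vial stands in it, anywhere along its length.
- blue_vial: Specimen vial with a blue cap, 23 mm in diameter, 60 mm tall, standing in the blue bin from the start. Origin at the centre of its foot, z up.
- rack: Fixed slanted rack: white block (336 mm along own y, top edge 65 mm high) on a grey base 94 x 350 mm. Origin under the base's middle on the bench. Block top is tipped 30 deg toward own -x. Five round pockets, 35 mm wide, 22 mm deep along the slanted axis, at own y = -132, -66, 0, 66, 132 mm; bottles come out along that axis. Feet rest at own x -5, z 30 mm; 33 mm gap between neighbouring bottles.
- sprayer: Teal trigger spray bottle, about 97 x 87 mm and 190 mm tall, standing loose on the right, between the rack and the right-hand bin; an obstacle to be left standing. Origin at the centre of its foot, z up.
- tape: Roll of tan tape lying flat on the bench left of the rack, 96 mm across, 25 mm high; to be left alone. Origin at the centre of its underside, z up.

How it is judged:
By the outcome, as a careful person would: the job done as asked, in the order asked, and still so for the second after the job is handed in, with the robot touching nothing.
It also fails if it takes over 69 s, if anything falls off the work surface, if the arm or the gripper's body presses on something with over 40 N, if the wrist force passes 120 N, or if a joint passes its speed limit or range.

## Robot

A 6-joint arm with a two-finger parallel gripper is mounted at the origin on a cart in front of the work surface, level with it; the furniture and walls round the work are solid. World frame = base frame: x ahead of the robot, y to its left, z up, the work surface at z = 0. Lengths are in m, angles in degrees, forces in N, time in s.
With the tool pointing down it reaches from about 0.35 to 0.875 m from the base axis. Payload 4.2 kg.
Tool frame: the origin (TCP) lies at the centre of the arm's flange, where the gripper is bolted on; the fingertips stand 182 mm ahead of it and the grasp point (between the pads) lies 164 mm ahead of it (r.nose_length is the distance from the TCP to the fingertips, in m); z points along the fingers, y is the line along which they close (so a half turn about z gives the same grasp; the last joint's range is limited). The gripper opens to 87 mm and grips with 3 to 60 N. Pads are 19 mm wide; open, the fingers measure 117 mm over their backs; the gripper's body (75 mm by 190 mm) begins 51 mm behind the grasp point.
Start: joints at [-48.724, 22.042, 0.453, 0, -68.411, -14.817], TCP at [0.278, -0.56, 0.405] pointing down, gripper open.
Joint ranges: [-179.83, 179.83], [-69.29, 118.12], [-61.27, 80.66], [-181.25, 117.63], [-171.15, -9.14], [-177.46, 177.46]. Speed limits (degrees/s): [159.86, 159.86, 180, 180, 180, 180].

## Interface

Orientations are given as a 3x3 rotation matrix whose columns are the frame's x, y, z axes.
In Python, from station import r, vision gives the robot as it stands. The module is installed in compiled form; this text tells all that it offers.
- The arm moves only by the shell command python3 -m creep 'ROWS'. ROWS is JSON, a list of rows, each a list of 7 numbers: the opening, from -1 (shut) to 1 (fully open), then the shift along the tool's x, y, z in mm, then the turn, a rotation vector about the tool's x, y, z in degrees. A call has 1 to 8 rows; each row is the pose to reach, as a shift and turn from the pose commanded when the call began, along the tool's axes at that moment; what a row does not reach only later rows make up. A row lasts 1/12 s, in which the tool goes at most 41.7 mm and 7.16 degrees, less where a joint would pass 70% of its speed; a pose out of reach is approached as far as the arm can. A call with a gripper value outside its range is refused whole. The fingers move at their own pace and stop on an object; the grip force is fixed at half the most. Time passes only in rows, so rows that repeat a pose let the fingers close. It gives the time, the measured TCP pose, the force, the opening and the grip force at its end, in the units of the state.
- r.sense(): the state, without advancing time (a new reading comes with each control period).
- vision.capture(name): name is "scene" or "top"; returns (picture, depth): 480x640x3 uint8, red, green, blue; 480x640 float32, m along the optical axis (not along the pixel's ray), 0 where there is no reading.
- vision.camera_model(name): a dict with "vertical_fov" (degrees; the focal length in pixels is half the picture's height over the tangent of half this angle, whatever the lens; pixels are square), "cx", "cy" (the principal point, pixels), "distortion" ([k1, k2, p1, p2, k3] as OpenCV has them; the pictures are not rectified), "extrinsics" (4x4, takes a point from camera to world coordinates). Camera axes: x right, y down, z forward; pixel columns grow to the right and rows downward; lengths in m; the calibration is good to about 2 mm. A picture is of the moment at which its call begins. camera_model takes no time and is no camera call.
- r.finish_job(): hands the job in; it is judged then, once.
Trained networks look in the newest picture that a camera, given by its name, has taken for a name from the list of things; names that differ only in an ending like _2 or _b are one class to them, and where a whole thing is asked for, a point or a joint stands for the part that bears it (a point fixed in the world has none). Each returns a list of dicts, best first, with "conf" (0 to 1); they miss things now and then, are a little off and sometimes report something else, mostly with a low value. They report only what shows in the picture. A call takes as long as a camera call.
- vision.find_in(camera, thing): "uv" ([column, row] in pixels, amid what is visible of it).
- vision.cut_out(camera, thing): "region" (480x640 bool, what is visible of it) and "uv" ([column, row] in pixels, amid what is visible of it).
The state is a dict: "time_s": time; "joints": joint angles; "joint_velocities": joint speeds; "effort": joint torques, N m; "tcp_pos": TCP position; "ee_rot": TCP orientation; "wrist_force": force on the tool from outside, world axes, zero at the start; "moment": the same for the moment, N m; "gripper_width": opening from 0.0 (shut) to 1.0 (fully open); "gripper_force": force on a finger pad.
Only numpy, scipy, OpenCV 4.12 (cv2) and the standard library are available. Lean on these libraries where they do the work, as an engineer would, in place of code of your own. Each camera call takes 0.05 s, during which the arm holds its last target. There are 200 camera calls.

## Working session

There is one attempt and no reset: what is moved stays moved. The work goes in short steps, Python scripts to look and compute and a shell command to move; the robot and the scene stay as the last step left them, time stands still between calls to the robot, and variables do not carry over. Pictures are saved under pics/ and viewed, at most 10 in all, crops included, and the job is handed in when it is done.

```bash
mkdir -p pics; ls; cat > h.py <<'E'
import numpy as np, cv2
from station import r, vision
def shot(n,f=None):
    p,d=vision.capture(n)
    if f: cv2.imwrite('pics/'+f,p[:,:,::-1])
    return p,d
def K(n):
    m=vision.camera_model(n); f=240/np.tan(np.radians(m['vertical_fov']/2))
    return np.array([[f,0,m['cx']],[0,f,m['cy']],[0,0,1]]),np.array(m['distortion'],float),np.array(m['extrinsics'])
def world(n,uv,z):
    k,d,T=K(n); uv=np.array(uv,float).reshape(-1,1,2); q=cv2.undistortPoints(uv,k,d).reshape(-1,2)
    z=np.array(z).reshape(-1,1); P=np.hstack([q*z,z]); return P@T[:3,:3].T+T[:3,3]
def cloud(n,dep,mask):
    v,u=np.nonzero(mask&(dep>0)); return world(n,np.c_[u,v],dep[v,u])
E
python3 - <<'E'
from h import *
np.set_printoptions(precision=3,suppress=True)
for n in ("scene","top"):
    p,d=shot(n,n+'0.png'); print(n,K(n)[2])
    for t in ("red_bottle_1","blue_bottle","white_bottle_1","red_bin","blue_bin","red_vial","blue_vial","rack","sprayer","tape"):
        for o in vision.cut_out(n,t)[:3]:
            c=cloud(n,d,o['region'])
            if len(c): print(t,round(o['conf'],2),np.round(o['uv']),len(c),np.median(c,0),np.percentile(c,2,0),np.percentile(c,98,0))
print(r.sense())
E
```

```text
pics
scene [[ 0.65  -0.364  0.667 -0.516]
 [-0.76  -0.296  0.579 -0.899]
 [-0.013 -0.883 -0.469  0.791]
 [ 0.     0.     0.     1.   ]]
red_bottle_1 0.58 [327. 211.] 150 [0.631 0.081 0.071] [0.616 0.071 0.047] [0.649 0.097 0.102]
red_bottle_1 0.46 [308. 206.] 169 [0.625 0.148 0.069] [0.607 0.138 0.004] [0.765 0.286 0.104]
blue_bottle 0.55 [364. 223.] 195 [ 0.646 -0.049  0.068] [ 0.632 -0.059  0.041] [ 0.685 -0.018  0.102]
white_bottle_1 0.63 [348. 216.] 166 [0.638 0.014 0.07 ] [0.625 0.004 0.045] [0.662 0.03  0.102]
white_bottle_1 0.57 [388. 229.] 182 [ 0.651 -0.115  0.069] [ 0.637 -0.123  0.045] [ 0.682 -0.076  0.102]
red_bin 0.6 [235. 238.] 2809 [0.407 0.229 0.025] [0.322 0.134 0.002] [0.461 0.361 0.054]
red_bin 0.52 [468. 289.] 1356 [ 0.536 -0.423  0.063] [ 0.52  -0.449  0.008] [ 0.569 -0.39   0.166]
blue_bin 0.96 [376. 301.] 4885 [ 0.424 -0.252  0.023] [ 0.342 -0.358  0.002] [ 0.481 -0.136  0.053]
red_vial 0.63 [229. 238.] 168 [0.379 0.216 0.042] [0.371 0.21  0.011] [0.391 0.231 0.067]
red_vial 0.49 [356. 230.] 2566 [ 0.647 -0.002  0.033] [ 0.616 -0.147  0.003] [0.707 0.188 0.065
[... 2065 characters left out ...]
 0.564 -0.392  0.092] [ 0.523 -0.477 -0.001] [ 0.606 -0.365  0.189]
tape 0.97 [138. 225.] 725 [0.576 0.435 0.022] [ 0.529  0.384 -0.002] [0.619 0.478 0.027]
{'time_s': 1.1, 'joints': array([-48.722,  22.04 ,   0.454,  -0.   , -68.412, -14.816]), 'joint_velocities': array([-0.042, -0.026,  0.054, -0.044,  0.006, -0.008]), 'effort': array([  0.001, -39.048,  18.763,   4.225,   0.016,  -0.   ]), 'tcp_pos': array([ 0.279, -0.559,  0.405]), 'ee_rot': array([[-0.895, -0.446,  0.   ],
       [-0.446,  0.895, -0.   ],
       [-0.   , -0.   , -1.   ]]), 'wrist_force': array([ 0.593, -0.006, -0.045]), 'moment': array([-0.009,  0.033,  0.024]), 'gripper_force': 0.0, 'gripper_width': 1.0006587233731203}
```

View pics/top0.png

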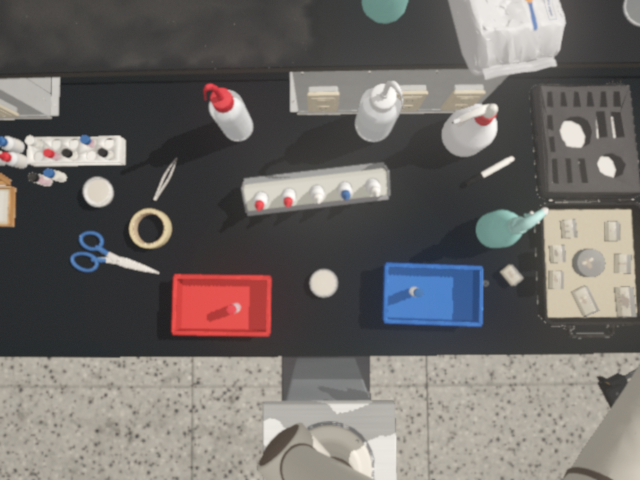

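View pics/scene0.png

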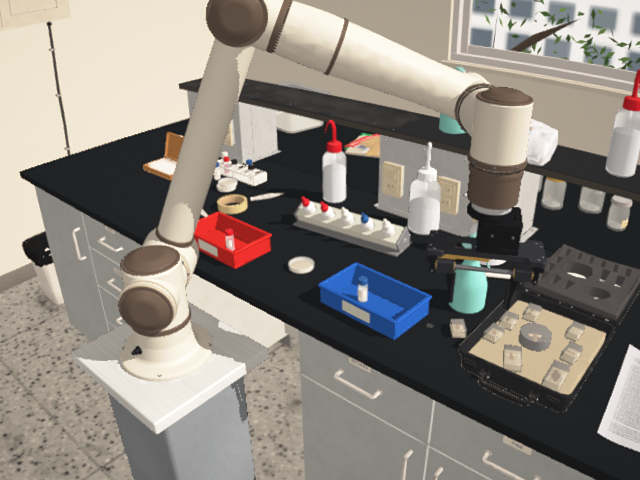

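The top view shows the row in the rack from left to right as red (261,203), red (289,199), white (318,192), blue (346,190) and white (375,187). The red bin is on the left at (220,306), with its vial near (235,308). The blue bin is on the right at (434,294), with its vial at (415,291). The scene view agrees, and the sprayer stands beyond the blue bin at (468,289).

```bash
cat >> h.py <<'E'
from scipy.spatial.transform import Rotation as Ro
def tool(yaw,tilt,tdir=0):
    """closing axis at yaw (deg); tilt about closing axis, tool z toward yaw-90 side"""
    a=np.radians(yaw); y=np.array([np.cos(a),np.sin(a),0]); f=np.array([np.sin(a),-np.cos(a),0]); t=np.radians(tilt)
    z=f*np.sin(t)-np.array([0,0,np.cos(t)]); return np.c_[np.cross(y,z),y,z]
def delta(R0,p0,R1,p1):
    return np.round(np.r_[(R0.T@(np.array(p1)-p0))*1000,Ro.from_matrix(R0.T@R1).as_rotvec(degrees=True)],1).tolist()
def plan(*poses):
    """poses: (yaw,tilt,grasp point)"""
    s=r.sense(); R0,p0=s['ee_rot'],s['tcp_pos']
    for yaw,t,g in poses:
        R1=tool(yaw,t); p1=np.array(g)-.164*R1[:,2]; print(delta(R0,p0,R1,p1),'tcp',np.round(p1,3)); R0,p0=R1,p1
E
python3 - <<'E'
from h import *
np.set_printoptions(precision=4,suppress=True)
D={n:shot(n)[1] for n in("scene","top")}
full=np.ones((480,640),bool)
C={n:cloud(n,D[n],full) for n in D}
for n in D:
    c=C[n]
    tips=[]
    for e in [(.613,.148),(.62,.083),(.628,.018),(.635,-.045),(.642,-.111)]:
        m=(np.hypot(c[:,0]-e[0],c[:,1]-e[1])<.03)&(c[:,2]>.092)&(c[:,2]<.115); q=c[m]; q=q[q[:,2]>q[:,2].max()-.006] if len(q) else q
        tips.append(np.r_[q.mean(0),len(q)])
    tips=np.array(tips); print(n,tips); print('yaw',np.degrees(np.arctan(-np.polyfit(tips[:,1],tips[:,0],1)[0])))
    for s,(x,y) in {'red':(.39,.249),'blue':(.411,-.245)}.items():
        m=(abs(c[:,0]-x)<.09)&(abs(c[:,1]-y)<.13)&(c[:,2]>.044)&(c[:,2]<.056); q=c[m]
        print(s,cv2.minAreaRect((q[:,:2]*1000).astype(np.float32)))
        m=(abs(c[:,0]-x)<.05)&(abs(c[:,1]-y)<.09)&(c[:,2]>.058)&(c[:,2]<.075); print('vial',c[m].mean(0),m.sum())
E
```

```text
scene [[ 0.6102  0.153   0.1034  8.    ]
 [ 0.6157  0.087   0.1064  2.    ]
 [ 0.6275  0.0179  0.1032  7.    ]
 [ 0.633  -0.0451  0.1032 10.    ]
 [ 0.6381 -0.1119  0.1039  7.    ]]
yaw 6.320310961355633
red ((392.0377197265625, 248.97105407714844), (237.7425994873047, 147.7813262939453), 88.90693664550781)
vial [0.3813 0.2205 0.0643] 43
blue ((411.95135498046875, -245.78761291503906), (232.8097381591797, 145.2368621826172), 87.06824493408203)
vial [ 0.416  -0.2097  0.0641] 50
top [[ 0.6092  0.1552  0.1017 15.    ]
 [ 0.6161  0.0891  0.1021 10.    ]
 [ 0.6245  0.0203  0.1023 12.    ]
 [ 0.6305 -0.0424  0.1016 13.    ]
 [ 0.639  -0.1109  0.1025 13.    ]]
yaw 6.3579016232289485
red ((391.6219177246094, 249.13287353515625), (229.0308837890625, 138.35086059570312), 88.82965087890625)
vial [0.3817 0.2222 0.0629] 67
blue ((412.6255798339844, -244.26675415039062), (230.52517700195312, 139.53109741210938), 87.92581939697266)
vial [ 0.4165 -0.2069  0.0632] 70
```

```bash
cat >> h.py <<'E'
A=Ro.from_euler('z',6.35,degrees=True).apply([-np.sin(np.radians(33)),0,np.cos(np.radians(33))])
G={k:np.array(v)-.041*A for k,v in dict(A=(.610,.154,.101),B=(.6165,.088,.101),C=(.632,-.0435,.101)).items()}
RY=96.35
E
python3 -c "
from h import *
g=G['A'];plan((RY,33,g+.085*A),(RY,33,g),(RY,33,g+.085*A))"
```

```text
[-508.3, 530.0, 129.3, 5.8, -32.7, 19.5] tcp [0.497 0.141 0.275]
[0.0, 0.0, 85.0, 0.0, 0.0, 0.0] tcp [0.543 0.147 0.204]
[-0.0, -0.0, -85.0, 0.0, 0.0, 0.0] tcp [0.497 0.141 0.275]
```

```bash
python3 -m creep '[[0.15,-220,230,0,0,0,0],[0.15,-220,230,0,0,0,0],[0.15,-220,230,0,0,0,0],[0.15,-220,230,0,0,0,0],[0.15,-220,230,0,0,0,0],[0.15,-220,230,0,0,0,0],[0.15,-220,230,0,0,0,0],[0.15,-220,230,0,0,0,0]]'; python3 -c "
from h import *
g=G['A'];plan((RY,33,g+.085*A))"
```

```text
time_s: 1.87
tcp_pos: [0.373, -0.2529, 0.4052]
ee_rot: [[-0.894, -0.447, 0.001], [-0.447, 0.894, 0.0], [-0.001, -0.0, -1.0]]
wrist_force: [0.7, -0.3, -0.4]
gripper_width: 0.59
gripper_force: 0.0
[-287.4, 297.2, 129.9, 5.8, -32.6, 19.6] tcp [0.497 0.141 0.275]
```

```bash
python3 -m creep '[[0.15,-287,296,130,5.8,-32.6,19.6],[0.15,-287,296,130,5.8,-32.6,19.6],[0.15,-287,296,130,5.8,-32.6,19.6],[0.15,-287,296,130,5.8,-32.6,19.6],[0.15,-287,296,130,5.8,-32.6,19.6],[0.15,-287,296,130,5.8,-32.6,19.6],[0.15,-287,296,130,5.8,-32.6,19.6],[0.15,-287,296,130,5.8,-32.6,19.6]]'; python3 -c "
from h import *
g=G['A'];plan((RY,33,g+.085*A))"
```

```text
time_s: 2.53
tcp_pos: [0.4569, -0.0279, 0.3425]
ee_rot: [[-0.844, -0.114, 0.523], [-0.092, 0.993, 0.068], [-0.528, 0.009, -0.849]]
wrist_force: [0.5, -2.1, 0.2]
gripper_width: 0.578
gripper_force: 0.0
[-14.5, 163.0, 89.7, 0.6, -1.1, -0.1] tcp [0.497 0.141 0.275]
```

```bash
python3 -m creep '[[0.15,-14.5,162,90,0.4,-0.8,-0.1],[0.15,-14.5,162,90,0.4,-0.8,-0.1],[0.15,-14.5,162,90,0.4,-0.8,-0.1],[0.15,-14.5,162,90,0.4,-0.8,-0.1],[0.15,-14.5,162,90,0.4,-0.8,-0.1],[0.15,-14.5,162,90,0.4,-0.8,-0.1],[0.15,-14.5,162,90,0.4,-0.8,-0.1]]'; python3 - <<'E'
from h import *
g=G['A'];plan((RY,33,g+.085*A))
p,d=shot('scene'); q,_=shot('top')
a=cv2.resize(p[140:290,250:450],(800,600)); b=cv2.resize(q[140:290,200:400],(800,600))
cv2.imwrite('pics/pre.png',cv2.resize(np.hstack([a,b]),(800,300))[:,:,::-1])
E
```

```text
time_s: 3.12
tcp_pos: [0.515, 0.1496, 0.3209]
ee_rot: [[-0.863, -0.112, 0.492], [-0.104, 0.994, 0.044], [-0.494, -0.013, -0.869]]
wrist_force: [-0.2, -0.5, -0.2]
gripper_width: 0.575
gripper_force: 0.0
[38.5, -5.5, 30.5, -0.6, -3.4, 0.4] tcp [0.497 0.141 0.275]
```

View pics/pre.png

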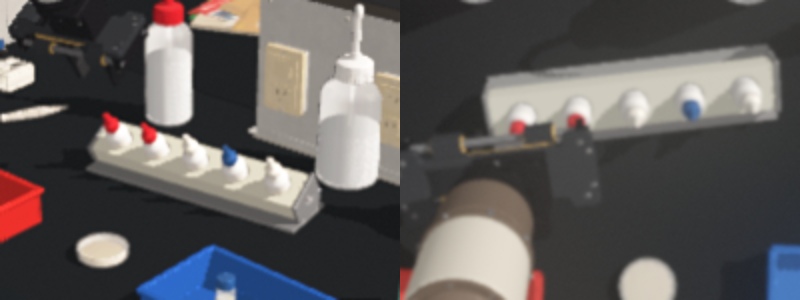

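The gripper is above the left end of the rack. In the top crop its fingers straddle the outer red cap (518,128), and nothing has been touched yet. Next I correct the standoff.

```bash
python3 -m creep '[[0.15,38.5,-5.5,30.5,-0.6,-3.4,0.4],[0.15,38.5,-5.5,30.5,-0.6,-3.4,0.4],[0.15,38.5,-5.5,30.5,-0.6,-3.4,0.4],[0.15,38.5,-5.5,30.5,-0.6,-3.4,0.4]]'; python3 - <<'E'
from h import *
g=G['A'];plan((RY,33,g))
E
```

```text
time_s: 3.55
tcp_pos: [0.5145, 0.147, 0.3242]
ee_rot: [[-0.862, -0.104, 0.497], [-0.094, 0.995, 0.045], [-0.498, -0.008, -0.867]]
wrist_force: [0.7, -0.3, -0.1]
gripper_width: 0.579
gripper_force: 0.0
[34.9, -2.5, 118.4, -0.6, -3.1, -0.1] tcp [0.543 0.147 0.204]
```

```bash
python3 -c "
from h import *
s=r.sense();print(s['joints'],s['joint_velocities'],s['effort'],s['time_s'])"
```

```text
[  23.02797289   12.45144877  -46.12641746   72.91143252   -9.19800195
 -177.40668707] [ 0.0498474   0.19980799  0.07064248  0.22467474  0.00219121 -0.08095028] [ 7.17932926e-03 -2.66803443e+01  1.50621504e+01  8.49383343e-01
 -4.42681834e-03  1.86072366e-02] 3.55
```

Joint 5 has reached its limit because a tilt of 33° lines the tool up with the forearm. The pads can grip at any tilt about the closing axis, so I'll grasp with the tool tilted 10°. When placing, I'll lean the tool −23° so the bottle stands upright.

```bash
sed -i 's/-.041\*A/-.039*A/' h.py; python3 -c "
from h import *
g=G['A'];plan((RY,10,g+.085*A),(RY,10,g))"
```

```text
[-25.0, -3.2, 41.1, -0.6, 19.9, -0.2] tcp [0.557 0.148 0.301]
[-33.2, 0.0, 78.2, 0.0, 0.0, 0.0] tcp [0.603 0.153 0.23 ]
```

```bash
python3 -m creep '[[0.15,-25,-3,20,-0.6,19.9,-0.2],[0.15,-25,-3,20,-0.6,19.9,-0.2],[0.15,-25,-3,41,-0.6,19.9,-0.2],[0.15,-25,-3,41,-0.6,19.9,-0.2],[0.15,-25,-3,41,-0.6,19.9,-0.2],[0.15,-25,-3,41,-0.6,19.9,-0.2],[0.15,-25,-3,41,-0.6,19.9,-0.2],[0.15,-25,-3,41,-0.6,19.9,-0.2]]'; python3 -c "
from h import *
print(r.sense()['joints'])
g=G['A'];plan((RY,10,g+.085*A),(RY,10,g))"
```

```text
time_s: 4.22
tcp_pos: [0.5579, 0.1498, 0.3009]
ee_rot: [[-0.979, -0.111, 0.172], [-0.109, 0.994, 0.022], [-0.174, 0.003, -0.985]]
wrist_force: [0.9, 0.2, -0.6]
gripper_width: 0.577
gripper_force: 0.0
[  31.91095584   21.15017087  -20.03777848    6.48920965  -39.89489981
 -120.21771359]
[1.2, -1.5, -0.4, 0.2, -0.0, -0.0] tcp [0.557 0.148 0.301]
[-33.2, 0.0, 78.2, 0.0, 0.0, 0.0] tcp [0.603 0.153 0.23 ]
```

```bash
python3 -m creep '[[0.15,-8,-1.5,19,0.2,0,0],[0.15,-16,-1.5,38,0.2,0,0],[0.15,-24,-1.5,58,0.2,0,0],[0.15,-32,-1.5,78,0.2,0,0],[0.15,-32,-1.5,78,0.2,0,0],[0.15,-32,-1.5,78,0.2,0,0]]'; python3 - <<'E'
from h import *
g=G['A'];plan((RY,10,g))
p,d=shot('scene'); q,_=shot('top')
a=cv2.resize(p[140:290,250:450],(800,600)); b=cv2.resize(q[140:290,200:400],(800,600))
cv2.imwrite('pics/pre2.png',cv2.resize(np.hstack([a,b]),(800,300))[:,:,::-1])
E
```

```text
time_s: 4.72
tcp_pos: [0.6016, 0.1518, 0.229]
ee_rot: [[-0.979, -0.11, 0.172], [-0.109, 0.994, 0.015], [-0.173, -0.004, -0.985]]
wrist_force: [-0.4, -0.6, -0.0]
gripper_width: 0.572
gripper_force: 0.0
[-1.5, 1.3, -0.6, -0.2, -0.0, 0.0] tcp [0.603 0.153 0.23 ]
```

View pics/pre2.png

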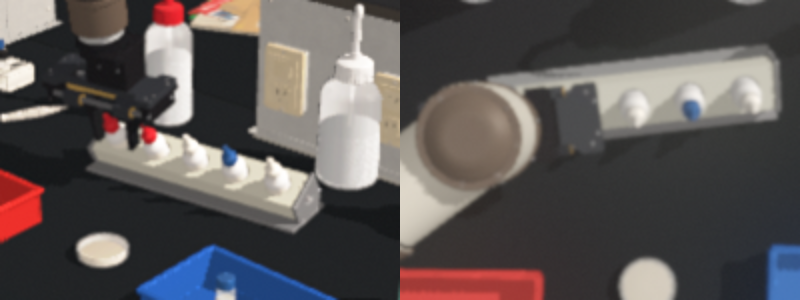

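In the scene crop the fingers straddle the outermost red bottle, with the red cap at (112,123) between them. The neighbour at (152,140) stands clear. I'll close and draw it out along its axis.

```bash
python3 -m creep '[[-1,0,0,0,0,0,0],[-1,0,0,0,0,0,0],[-1,0,0,0,0,0,0],[-1,0,0,0,0,0,0],[-1,0,0,0,0,0,0],[-1,0,0,0,0,0,0]]'; python3 -m creep '[[-1,4,0,-9,0,0,0],[-1,12,0,-28,0,0,0],[-1,22,0,-52,0,0,0],[-1,34,0,-80,0,0,0],[-1,40,0,-110,0,0,0],[-1,40,0,-110,0,0,0]]'; cat >> h.py <<'E'
PL=dict(A=(89,.360,.297),B=(89,.422,.297),C=(88,.408,-.283))
def place(k,dz=0,lean=-23):
    yaw,x,y=PL[k]; R=tool(yaw,lean); return yaw,lean,np.array([x,y,.004+.046+dz])
E
python3 -c "
from h import *
s=r.sense();print(s['gripper_width'],s['joints']);yaw,l,g=place('A',.09)
plan(place('A',.09),place('A',.002))"
```

```text
time_s: 5.32
tcp_pos: [0.6016, 0.1523, 0.2292]
ee_rot: [[-0.979, -0.111, 0.172], [-0.11, 0.994, 0.016], [-0.173, -0.003, -0.985]]
wrist_force: [-0.0, 0.0, 0.8]
gripper_width: 0.367
gripper_force: 30.0
time_s: 5.82
tcp_pos: [0.5428, 0.1463, 0.337]
ee_rot: [[-0.977, -0.113, 0.181], [-0.111, 0.994, 0.021], [-0.182, 0.0, -0.983]]
wrist_force: [0.8, 0.6, 0.6]
gripper_width: 0.368
gripper_force: 30.0
0.3679307512084413 [  32.53969492   17.3997925   -19.83157081    6.6585481   -43.52635267
 -120.53380191]
[107.8, 162.0, 26.9, -0.8, 33.4, 7.5] tcp [0.424 0.296 0.291]
[-34.4, 0.0, 81.0, 0.0, 0.0, 0.0] tcp [0.424 0.296 0.203]
```

```bash
python3 -m creep '[[-1,107,162,27,-0.8,33.4,7.5],[-1,107,162,27,-0.8,33.4,7.5],[-1,107,162,27,-0.8,33.4,7.5],[-1,107,162,27,-0.8,33.4,7.5],[-1,107,162,27,-0.8,33.4,7.5],[-1,107,162,27,-0.8,33.4,7.5],[-1,107,162,27,-0.8,33.4,7.5],[-1,107,162,27,-0.8,33.4,7.5]]'; python3 - <<'E'
from h import *
print(r.sense()['joints']);plan(place('A',.002))
p,d=shot('scene','hovA.png')
cv2.imwrite('pics/hovAc.png',cv2.resize(p[130:290,150:310],(600,600),interpolation=cv2.INTER_CUBIC)[:,:,::-1])
E
```

```text
time_s: 6.48
tcp_pos: [0.4255, 0.2956, 0.2851]
ee_rot: [[-0.917, 0.018, -0.398], [0.018, 1.0, 0.002], [0.398, -0.005, -0.918]]
wrist_force: [0.1, -0.1, -0.4]
gripper_width: 0.365
gripper_force: 30.0
[  47.63158121   22.96014137  -11.87660983  -18.07632832  -72.20432787
 -130.56166628]
[-31.3, 0.7, 75.9, -0.3, -0.4, -0.1] tcp [0.424 0.296 0.203]
```

View pics/hovAc.png

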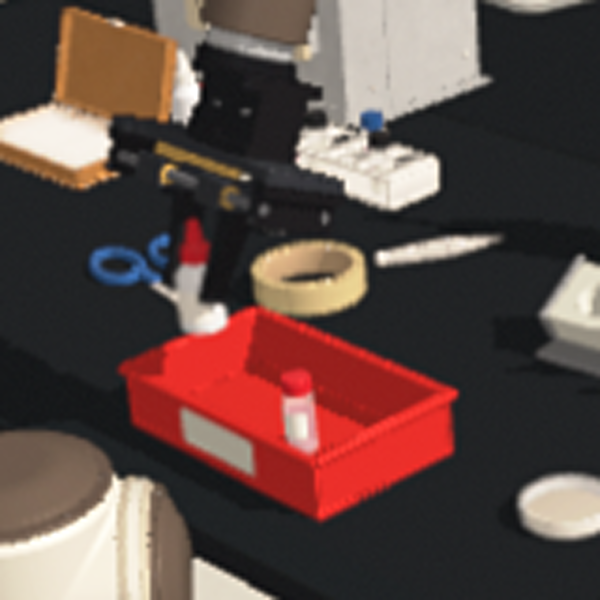

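The bottle hangs upright above the left end of the red bin, cap at (193,240) and foot at (205,320) in the crop. The vial stands at (298,410). Next I lower it.

```bash
python3 -m creep '[[-1,-12,1,28,-0.3,-0.4,0],[-1,-24,1,55,-0.3,-0.4,0],[-1,-28,1,68,-0.3,-0.4,0],[-1,-30,1,72,-0.3,-0.4,0],[-1,-31,1,75,-0.3,-0.4,0],[-1,-31,1,75,-0.3,-0.4,0]]'; python3 - <<'E'
from h import *
plan(place('A',.0))
p,d=shot('scene'); print(r.sense()['wrist_force'])
cv2.imwrite('pics/lowA.png',cv2.resize(p[180:280,180:280],(600,600),interpolation=cv2.INTER_CUBIC)[:,:,::-1])
E
```

```text
time_s: 7.03
tcp_pos: [0.4246, 0.2961, 0.2042]
ee_rot: [[-0.92, 0.021, -0.391], [0.019, 1.0, 0.009], [0.391, 0.0, -0.92]]
wrist_force: [-0.1, 0.3, 0.5]
gripper_width: 0.372
gripper_force: 30.0
[-0.8, -0.2, 3.2, 0.1, -0.0, -0.2] tcp [0.424 0.296 0.201]
[-1.00200693 -0.70907138  0.57623059]
```

View pics/lowA.png

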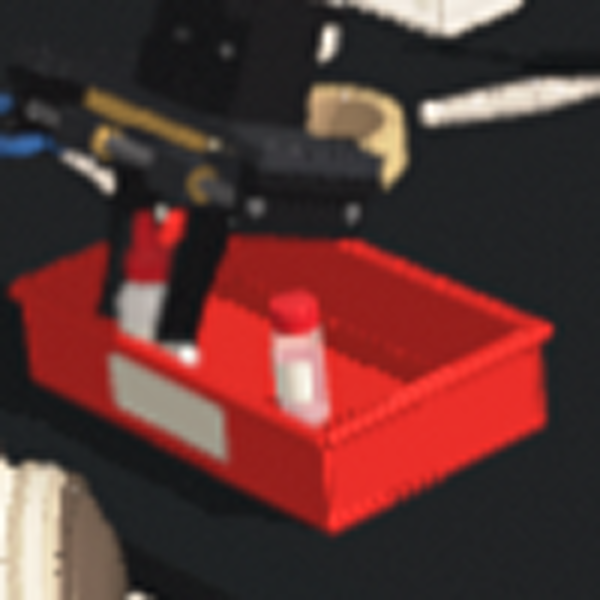

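The bottle (145,300) is inside the bin, clear of its walls and of the vial at (298,360). I'll lower it gently until it touches.

```bash
python3 -m creep '[[-1,-0.4,0,1,0,0,0],[-1,-0.8,0,2,0,0,0],[-1,-0.8,0,2,0,0,0]]' | egrep 'pos|force'; python3 -m creep '[[-1,-0.4,0,1,0,0,0],[-1,-0.6,0,1.5,0,0,0],[-1,-0.6,0,1.5,0,0,0]]'| egrep 'pos|force'
```

```text
tcp_pos: [0.4241, 0.2966, 0.2023]
wrist_force: [0.8, -0.4, 0.1]
gripper_force: 30.0
tcp_pos: [0.4239, 0.2965, 0.2]
wrist_force: [-0.6, 0.4, -1.4]
gripper_force: 30.0
```

```bash
python3 -m creep '[[-1,-0.2,0,0.5,0,0,0],[-1,-0.4,0,1,0,0,0],[-1,-0.4,0,1,0,0,0]]' | egrep 'pos|force'; python3 -m creep '[[-1,-0.2,0,0.5,0,0,0],[-1,-0.4,0,1,0,0,0],[-1,-0.4,0,1,0,0,0]]'| egrep 'pos|force'
```

```text
tcp_pos: [0.4239, 0.2965, 0.1988]
wrist_force: [-0.6, -0.1, 0.5]
gripper_force: 30.0
tcp_pos: [0.424, 0.2965, 0.1982]
wrist_force: [-0.0, -0.1, 2.4]
gripper_force: 30.0
```

```bash
python3 -m creep '[[-0.1,0,0,0,0,0,0],[0.0,0,0,0,0,0,0],[0.15,0,0,0,0,0,0],[0.15,0,0,0,0,0,0],[0.15,0,0,-15,0,0,0],[0.15,0,0,-50,0,0,0],[0.15,0,0,-90,0,0,0],[0.15,0,0,-110,0,0,0]]'; python3 - <<'E'
from h import *
g=G['B'];plan((RY,10,g+.1*A),(RY,10,g))
p,d=shot('scene')
cv2.imwrite('pics/relA.png',cv2.resize(p[180:280,180:280],(400,400),interpolation=cv2.INTER_CUBIC)[:,:,::-1])
for o in vision.cut_out('scene','red_bottle_1')[:4]:
  c=cloud('scene',d,o['region']); print(o['conf'],o['uv'],np.median(c,0),np.percentile(c,[2,98],0))
E
```

```text
time_s: 8.75
tcp_pos: [0.4689, 0.2959, 0.303]
ee_rot: [[-0.922, 0.02, -0.387], [0.017, 1.0, 0.01], [0.387, 0.003, -0.922]]
wrist_force: [1.4, 0.1, -0.2]
gripper_width: 0.575
gripper_force: 0.0
[-79.2, -212.9, -45.4, 1.0, -32.7, -7.5] tcp [0.555 0.081 0.314]
[-39.1, 0.0, 92.1, 0.0, 0.0, 0.0] tcp [0.609 0.087 0.23 ]
0.68 [326.1, 208.8] [0.63167289 0.08172886 0.07080369] [[0.61632828 0.07236325 0.04307511]
 [0.66076758 0.11950753 0.10159079]]
0.58 [205.6, 231.6] [0.35591291 0.29052956 0.05310059] [[0.32962617 0.27113191 0.02190545]
 [0.4018542  0.33821406 0.08321838]]
```

View pics/relA.png

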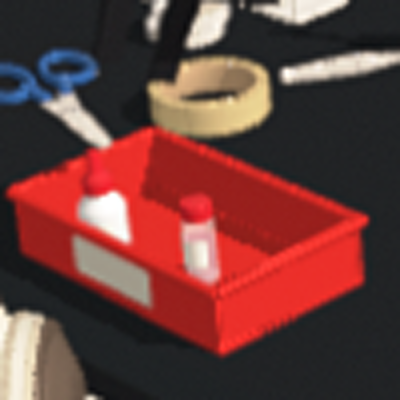

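The bottle stands upright at (100,205) in the crop, beside the vial at (198,235). Now the second red bottle.

```bash
python3 -m creep '[[0.15,-79,-213,-45,1,-32.7,-7.5],[0.15,-79,-213,-45,1,-32.7,-7.5],[0.15,-79,-213,-45,1,-32.7,-7.5],[0.15,-79,-213,-45,1,-32.7,-7.5],[0.15,-79,-213,-45,1,-32.7,-7.5],[0.15,-79,-213,-45,1,-32.7,-7.5],[0.15,-79,-213,-45,1,-32.7,-7.5],[0.15,-79,-213,-45,1,-32.7,-7.5]]'; python3 - <<'E'
from h import *
g=G['B'];plan((RY,10,g+.1*A),(RY,10,g))
E
```

```text
time_s: 9.52
tcp_pos: [0.5526, 0.0794, 0.3084]
ee_rot: [[-0.981, -0.107, 0.165], [-0.106, 0.994, 0.016], [-0.166, -0.002, -0.986]]
wrist_force: [0.5, 1.2, 0.4]
gripper_width: 0.575
gripper_force: 0.0
[-3.6, 1.5, -4.8, -0.2, -0.5, -0.2] tcp [0.555 0.081 0.314]
[-39.1, 0.0, 92.1, 0.0, 0.0, 0.0] tcp [0.609 0.087 0.23 ]
```

```bash
python3 -m creep '[[0.15,-15,1.5,20,-0.2,-0.5,-0.2],[0.15,-22,1.5,40,-0.2,-0.5,-0.2],[0.15,-22,1.5,40,-0.2,-0.5,-0.2],[0.15,-22,1.5,40,-0.2,-0.5,-0.2]]' >/dev/null; python3 - <<'E'
from h import *
g=G['B'];plan((RY,10,g))
E
```

```text
[-21.0, -2.2, 46.4, 0.0, -0.1, 0.2] tcp [0.609 0.087 0.23 ]
```

```bash
python3 -m creep '[[0.15,-11,-2,25,0,0,0],[0.15,-21,-2,46,0,0,0],[0.15,-21,-2,46,0,0,0],[0.15,-21,-2,46,0,0,0]]' | grep -E 'pos|wrist'; python3 -m creep '[[-1,0,0,0,0,0,0],[-1,0,0,0,0,0,0],[-1,0,0,0,0,0,0],[-1,0,0,0,0,0,0],[-1,0,0,0,0,0,0]]'|grep -E 'pos|wid|force'; python3 -m creep '[[-1,4,0,-9,0,0,0],[-1,12,0,-28,0,0,0],[-1,22,0,-52,0,0,0],[-1,34,0,-80,0,0,0],[-1,40,0,-110,0,0,0],[-1,40,0,-110,0,0,0]]'|grep -E 'pos|wid|force'; python3 -c "
from h import *
plan(place('B',.09))"
```

```text
tcp_pos: [0.6095, 0.0872, 0.2322]
wrist_force: [-0.2, 0.6, 0.9]
tcp_pos: [0.6096, 0.0867, 0.2331]
wrist_force: [-2.0, 0.0, 4.5]
gripper_width: 0.363
gripper_force: 30.0
tcp_pos: [0.5506, 0.0797, 0.3398]
wrist_force: [0.4, 0.0, 1.0]
gripper_width: 0.365
gripper_force: 30.0
[47.9, 222.0, 41.3, -0.7, 33.7, 7.7] tcp [0.486 0.296 0.291]
```

```bash
python3 -m creep '[[-1,48,222,41,-0.7,33.7,7.7],[-1,48,222,41,-0.7,33.7,7.7],[-1,48,222,41,-0.7,33.7,7.7],[-1,48,222,41,-0.7,33.7,7.7],[-1,48,222,41,-0.7,33.7,7.7],[-1,48,222,41,-0.7,33.7,7.7],[-1,48,222,41,-0.7,33.7,7.7],[-1,48,222,41,-0.7,33.7,7.7]]'|grep -E 'pos|wid'; python3 -c "
from h import *
plan(place('B',.005))"
```

```text
tcp_pos: [0.486, 0.2967, 0.2843]
gripper_width: 0.364
[-31.4, -0.6, 71.7, -0.2, -0.6, -0.1] tcp [0.486 0.296 0.206]
```

```bash
python3 -m creep '[[-1,-12,-0.6,28,-0.2,-0.6,0],[-1,-24,-0.6,55,-0.2,-0.6,0],[-1,-28,-0.6,66,-0.2,-0.6,0],[-1,-31,-0.6,71,-0.2,-0.6,0],[-1,-31,-0.6,71,-0.2,-0.6,0],[-1,-31,-0.6,71,-0.2,-0.6,0]]'|grep -E 'pos|force';  python3 -m creep '[[-1,-0.4,0,1,0,0,0],[-1,-0.6,0,1.5,0,0,0],[-1,-0.6,0,1.5,0,0,0]]' | egrep 'pos|force'; python3 - <<'E'
from h import *
p,d=shot('scene')
cv2.imwrite('pics/lowB.png',cv2.resize(p[180:280,180:280],(400,400),interpolation=cv2.INTER_CUBIC)[:,:,::-1])
E
```

```text
tcp_pos: [0.4872, 0.2949, 0.2084]
wrist_force: [0.1, -0.7, 1.0]
gripper_force: 30.0
tcp_pos: [0.4867, 0.2952, 0.2067]
wrist_force: [-0.1, -0.3, -0.5]
gripper_force: 30.0
```

View pics/lowB.png

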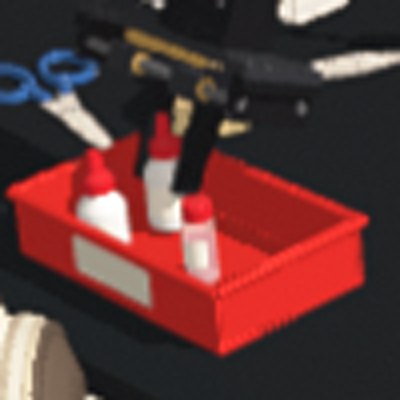

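The second bottle (163,185) is in the bin behind the first one (103,200), clear of it and of the vial (200,235). I'll keep lowering until it touches.

```bash
for i in 1; do python3 -m creep '[[-1,-0.4,0,1,0,0,0],[-1,-0.8,0,2,0,0,0],[-1,-0.8,0,2,0,0,0]]' | egrep 'pos|wrist'; python3 -m creep '[[-1,-0.4,0,1,0,0,0],[-1,-0.6,0,1.5,0,0,0],[-1,-0.6,0,1.5,0,0,0]]'| egrep 'pos|wrist'; done
```

```text
tcp_pos: [0.4863, 0.2951, 0.2034]
wrist_force: [0.7, 0.2, 0.7]
tcp_pos: [0.4863, 0.2951, 0.2017]
wrist_force: [0.1, 0.4, 0.0]
```

```bash
python3 -m creep '[[-1,-0.3,0,0.7,0,0,0],[-1,-0.5,0,1.2,0,0,0],[-1,-0.5,0,1.2,0,0,0]]' | egrep 'pos|wrist'; python3 -m creep '[[-1,-0.2,0,0.5,0,0,0],[-1,-0.4,0,1,0,0,0],[-1,-0.4,0,1,0,0,0]]'| egrep 'pos|wrist'
```

```text
tcp_pos: [0.4864, 0.2952, 0.2011]
wrist_force: [-1.5, 0.9, 3.5]
tcp_pos: [0.4864, 0.2952, 0.201]
wrist_force: [-1.4, -0.1, 8.4]
```

```bash
python3 -m creep '[[-0.1,0,0,0,0,0,0],[0.0,0,0,0,0,0,0],[0.15,0,0,0,0,0,0],[0.15,0,0,0,0,0,0],[0.15,0,0,-15,0,0,0],[0.15,0,0,-50,0,0,0],[0.15,0,0,-90,0,0,0],[0.15,0,0,-125,0,0,0]]'|egrep 'pos|wid|time'; python3 - <<'E'
from h import *
g=G['C'];plan((RY,10,g+.12*A),(RY,10,g))
E
```

```text
time_s: 14.23
tcp_pos: [0.5358, 0.2939, 0.316]
gripper_width: 0.572
[-23.0, -344.9, -25.3, 0.8, -32.9, -7.6] tcp [ 0.56  -0.052  0.33 ]
[-46.9, -0.0, 110.5, 0.0, 0.0, 0.0] tcp [ 0.625 -0.044  0.23 ]
```

```bash
python3 -m creep '[[0.15,-23,-345,-25,0.8,-32.9,-7.6],[0.15,-23,-345,-25,0.8,-32.9,-7.6],[0.15,-23,-345,-25,0.8,-32.9,-7.6],[0.15,-23,-345,-25,0.8,-32.9,-7.6],[0.15,-23,-345,-25,0.8,-32.9,-7.6],[0.15,-23,-345,-25,0.8,-32.9,-7.6],[0.15,-23,-345,-25,0.8,-32.9,-7.6],[0.15,-23,-345,-25,0.8,-32.9,-7.6]]'|egrep 'pos|wid|time'; python3 - <<'E'
from h import *
shot('scene')
g=G['C'];plan((RY,10,g+.06*A))
E
```

```text
time_s: 14.9
tcp_pos: [0.5574, -0.0401, 0.3279]
gripper_width: 0.577
[-25.4, -6.0, 53.3, -0.0, -0.1, -0.3] tcp [ 0.592 -0.048  0.28 ]
```

```bash
python3 -m creep '[[0.15,-25,-6,25,0,0,-0.3],[0.15,-25,-6,40,0,0,-0.3],[0.15,-25,-6,53,0,0,-0.3],[0.15,-25,-6,53,0,0,-0.3],[0.15,-25,-6,53,0,0,-0.3]]'|egrep 'pos|wid|time'; python3 - <<'E'
from h import *
g=G['C'];plan((RY,10,g))
p,d=shot('scene')
for t in('blue_bottle','white_bottle_1'):
  for o in vision.cut_out('scene',t)[:3]:
    c=cloud('scene',d,o['region']); print(t,o['conf'],np.median(c,0))
E
```

```text
time_s: 15.37
tcp_pos: [0.5922, -0.0405, 0.2791]
gripper_width: 0.578
[-23.1, -7.6, 54.0, 0.1, -0.2, 0.3] tcp [ 0.625 -0.044  0.23 ]
blue_bottle 0.67 [ 0.64535092 -0.05112208  0.06724715]
white_bottle_1 0.67 [0.63820891 0.01454465 0.06754607]
white_bottle_1 0.58 [ 0.65027103 -0.11495694  0.0693856 ]
```

```bash
python3 -m creep '[[0.15,0,-7.5,0,0,0,0.3],[0.15,0,-7.5,0,0,0,0.3],[0.15,0,-7.5,0,0,0,0.3]]'|egrep 'pos|wid|time'; python3 - <<'E'
from h import *
g=G['C'];plan((RY,10,g))
E
```

```text
time_s: 15.77
tcp_pos: [0.5931, -0.0482, 0.2807]
gripper_width: 0.573
[-22.5, 0.3, 55.7, 0.1, 0.0, -0.0] tcp [ 0.625 -0.044  0.23 ]
```

```bash
python3 -m creep '[[0.15,-8,0,20,0,0,0],[0.15,-15,0,38,0,0,0],[0.15,-22.5,0,56,0,0,0],[0.15,-22.5,0,56,0,0,0],[0.15,-22.5,0,56,0,0,0]]' | grep -E 'pos|wrist'; python3 -m creep '[[-1,0,0,0,0,0,0],[-1,0,0,0,0,0,0],[-1,0,0,0,0,0,0],[-1,0,0,0,0,0,0],[-1,0,0,0,0,0,0]]'|grep -E 'pos|wid|force'; python3 -m creep '[[-1,4,0,-9,0,0,0],[-1,12,0,-28,0,0,0],[-1,22,0,-52,0,0,0],[-1,34,0,-80,0,0,0],[-1,40,0,-115,0,0,0],[-1,40,0,-120,0,0,0]]'|grep -E 'pos|wid|force'; python3 -c "
from h import *
plan(place('C',.09))"
```

```text
tcp_pos: [0.625, -0.0442, 0.2294]
wrist_force: [-0.3, 0.5, 2.3]
tcp_pos: [0.6247, -0.0444, 0.2291]
wrist_force: [-3.0, -1.1, 3.8]
gripper_width: 0.368
gripper_force: 30.9
tcp_pos: [0.5642, -0.0511, 0.3459]
wrist_force: [0.5, 0.4, 0.3]
gripper_width: 0.365
gripper_force: 30.0
[125.7, -222.4, 32.3, -0.8, 33.4, 8.5] tcp [ 0.472 -0.285  0.291]
```

```bash
python3 -m creep '[[-1,126,-222,32,-0.8,33.4,8.5],[-1,126,-222,32,-0.8,33.4,8.5],[-1,126,-222,32,-0.8,33.4,8.5],[-1,126,-222,32,-0.8,33.4,8.5],[-1,126,-222,32,-0.8,33.4,8.5],[-1,126,-222,32,-0.8,33.4,8.5],[-1,126,-222,32,-0.8,33.4,8.5],[-1,126,-222,32,-0.8,33.4,8.5]]'|grep -E 'pos|wid'; python3 -c "
from h import *
shot('scene');plan(place('C',.005))"
```

```text
tcp_pos: [0.4702, -0.2866, 0.2849]
gripper_width: 0.362
[-32.7, 0.3, 72.7, 0.0, -0.5, -0.2] tcp [ 0.472 -0.285  0.206]
```

```bash
python3 -m creep '[[-1,-12,0.3,28,0,-0.5,-0.2],[-1,-24,0.3,55,0,-0.5,-0.2],[-1,-29,0.3,66,0,-0.5,-0.2],[-1,-32,0.3,71,0,-0.5,-0.2],[-1,-32,0.3,71,0,-0.5,-0.2],[-1,-32,0.3,71,0,-0.5,-0.2]]'|grep -E 'pos|force';  python3 -m creep '[[-1,-0.4,0,1,0,0,0],[-1,-0.6,0,1.5,0,0,0],[-1,-0.6,0,1.5,0,0,0]]' | egrep 'pos|force'; python3 - <<'E'
from h import *
plan(place('C',0))
p,d=shot('scene')
cv2.imwrite('pics/lowC.png',cv2.resize(p[190:360,300:500],(706,600),interpolation=cv2.INTER_CUBIC)[:,:,::-1])
E
```

```text
tcp_pos: [0.4739, -0.2839, 0.2094]
wrist_force: [0.4, -0.5, 0.1]
gripper_force: 30.0
tcp_pos: [0.473, -0.2845, 0.2077]
wrist_force: [1.0, 0.5, 0.4]
gripper_force: 30.0
[-1.8, -0.7, 6.6, -0.1, 0.1, 0.1] tcp [ 0.472 -0.285  0.201]
```

View pics/lowC.png

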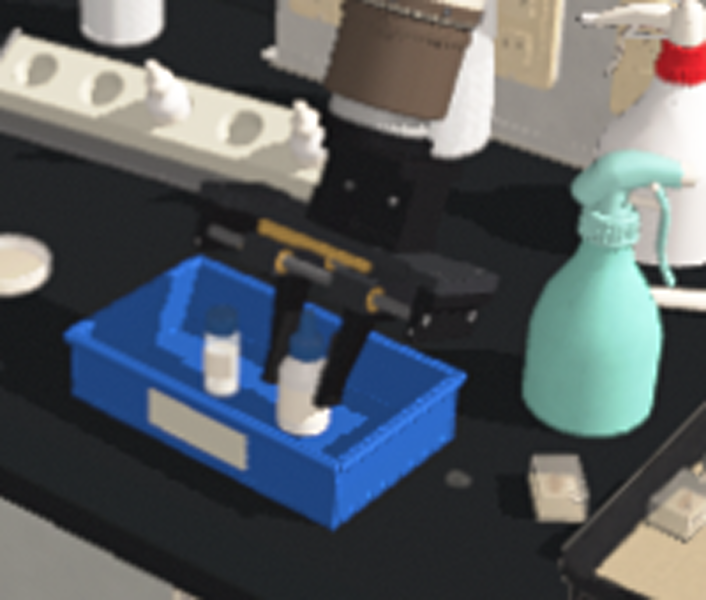

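The blue bottle (303,390) hangs upright in the blue bin, clear of the vial (222,350). The sprayer (595,300) is untouched, and both white bottles are still in the rack. I'll lower to contact, expected near TCP z 0.199.

```bash
python3 -m creep '[[-1,-0.8,-0.5,2,0,0,0],[-1,-1.6,-0.5,4,0,0,0],[-1,-2.2,-0.5,5.5,0,0,0],[-1,-2.2,-0.5,5.5,0,0,0],[-1,-2.2,-0.5,5.5,0,0,0]]' | egrep 'pos|wrist'; python3 -m creep '[[-1,-0.4,0,1,0,0,0],[-1,-0.8,0,2,0,0,0],[-1,-0.8,0,2,0,0,0]]'| egrep 'pos|wrist'
```

```text
tcp_pos: [0.4726, -0.2851, 0.2007]
wrist_force: [-0.7, -1.6, -0.0]
tcp_pos: [0.4725, -0.2851, 0.1985]
wrist_force: [-0.4, -0.5, -0.6]
```

```bash
python3 -m creep '[[-1,-0.2,0,0.5,0,0,0],[-1,-0.4,0,1,0,0,0],[-1,-0.4,0,1,0,0,0]]' | egrep 'pos|wrist'; python3 -m creep '[[-1,-0.2,0,0.5,0,0,0],[-1,-0.4,0,1,0,0,0],[-1,-0.4,0,1,0,0,0]]'| egrep 'pos|wrist'
```

```text
tcp_pos: [0.4725, -0.2851, 0.1976]
wrist_force: [-0.4, -0.1, -0.6]
tcp_pos: [0.4726, -0.2851, 0.1972]
wrist_force: [0.6, 1.2, 4.7]
```

Contact made. I'll release, retreat and check.

```bash
python3 -m creep '[[-0.1,0,0,0,0,0,0],[0.0,0,0,0,0,0,0],[0.15,0,0,0,0,0,0],[0.15,0,0,0,0,0,0],[0.15,0,0,-15,0,0,0],[0.15,0,0,-50,0,0,0],[0.15,0,0,-90,0,0,0],[0.15,0,0,-125,0,0,0]]'|egrep 'pos|wid|time'; python3 -m creep '[[0.15,-30,100,-60,0,0,0],[0.15,-30,100,-60,0,0,0],[0.15,-30,100,-60,0,0,0],[0.15,-30,100,-60,0,0,0],[0.15,-30,100,-60,0,0,0],[0.15,-30,100,-60,0,0,0]]'|egrep 'pos|wid|time'; python3 - <<'E'
from h import *
p,d=shot('scene')
cv2.imwrite('pics/end.png',cv2.resize(p[170:370,170:510],(800,470),interpolation=cv2.INTER_CUBIC)[:,:,::-1])
p,d=shot('top')
for t in("sprayer","tape"):
  o=vision.cut_out('top',t)[0]; c=cloud('top',d,o['region']); print(t,np.round(np.median(c,0),3),np.round(o['uv']))
E
```

```text
time_s: 20.45
tcp_pos: [0.5219, -0.2868, 0.3133]
gripper_width: 0.572
time_s: 20.95
tcp_pos: [0.5754, -0.1883, 0.3545]
gripper_width: 0.577
sprayer [ 0.564 -0.394  0.102] [505. 227.]
tape [0.574 0.436 0.023] [139. 230.]
```

View pics/end.png

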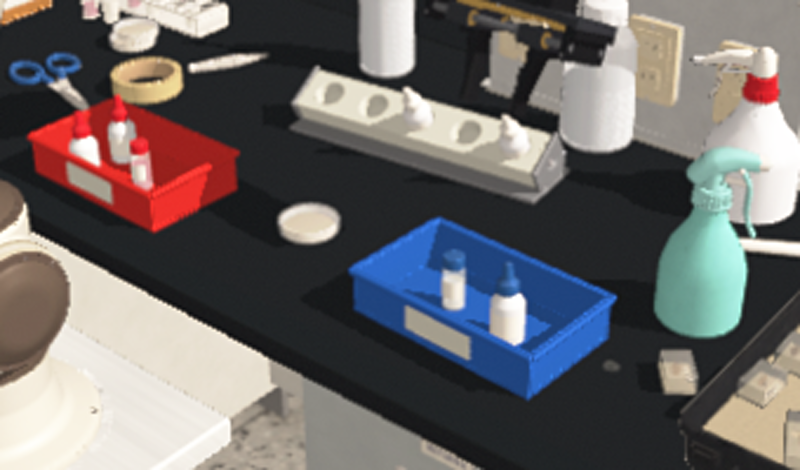

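The two red bottles (85,145) and (120,135) stand beside the red vial (141,165), and the blue bottle (508,310) beside the blue vial (454,280). The white bottles are in the rack, and the sprayer and tape have not moved.

```bash
python3 -c "
from station import r
print(r.finish_job())"
```

```text
the job is handed in; nothing more can be done
None
```

The job is handed in at about 21 s: in the last picture both red bottles and the blue one stood upright beside the vials in their own bins, with the white bottles still in the rack and the sprayer and tape where they were.

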